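# Tip the tested mortar cube out of its bucket

### The job

Three identical tipping buckets stand on the test bench: one holds the tested square mortar cube, one a round core, one is empty. Push the crossbar of the bucket with the cube over towards its tray, past the catch, to at least 60 degrees so that the cube slides out into that tray, then let the bucket swing back home and take your hand away. Leave the other two buckets, and the core in its bucket, as they are.

Things in the scene. Friction and masses are not known exactly. Their poses are not given: they have to be found in the camera images.
- cube_bucket (a joint): Tilt of the steel bucket with the cube: 0 = level, home in its catch; grows to 1.3 rad (hard stop) tipping to its tray. Inside 100 mm wide, 94 long, walls 45 high, open to the tray. Level hinge 85 mm above bench, at its tray-side lower edge. The catch resists up to about 0.25 rad; 4 to 8 N at the crossbar. A spring swings it home (under 0.1) from any tilt. The cube slides out by 0.8; tip to 1.1
- cube_bar (a point): Middle of that bucket's crossbar: level steel rod 12 mm thick, 116 long, on two flat arms 103 mm apart; below it a 72 mm high gap to the back wall, so a finger fits behind it. At home 200 mm above bench, 95 mm behind the hinge (away from the tray). Swings on a 149 mm radius: top 234 mm above bench, 59 mm past the hinge at 1.1 rad. Axes at home: x to the tray, y along the bar, z up
- cube_tray (a point): Centre of the floor of the open steel catch tray in front of the cube's bucket: 190 mm long (x), 150 wide (y), walls 45 high, 3 thick, floor 3 mm above bench. x points level away from the bucket, the way it tips; z up. The hinge line is 110 mm from here along -x. Tray and bucket stand are fixed to the bench; place and heading vary
- cube_center (a point): Centre of the tested mortar cube, grey, 50 mm on each side, 0.2 to 0.4 kg, loose; starts flat on the bucket's floor (89 mm above the bench)
- core_center (a point): Centre of the round grey core, a loose upright cylinder 50 mm in diameter, 50 high, in another, identical bucket (same stand, crossbar and tray, about 0.3 or 0.6 m to the side of the cube's). It must stay there
- spare_bucket (a joint): Tilt of the third, identical bucket, which is empty: 0 = level, home in its catch. It must not be tipped
Things that resemble listed ones, but are neither listed nor needed, are in the scene too. What is shaped like the part that bears cube_center but pink is not meant.

How it is judged:
By the outcome, as a careful person would: the job done as asked, in the order asked, and still so for the second after the job is handed in, with the robot touching nothing.
It also fails if it takes over 34 s, if anything falls off the work surface, if the arm or the gripper's body presses on something with over 40 N, if the wrist force passes 120 N, or if a joint passes its speed limit or range.

### The arm

A 6-joint arm with a two-finger parallel gripper is mounted at the origin on the work surface. World frame = base frame: x ahead of the robot, y to its left, z up, the work surface at z = 0. Lengths are in m, angles in rad, forces in N, time in s.
With the tool pointing down it reaches from about 0.275 to 0.75 m from the base axis. Payload 10.2 kg.
Tool frame: the origin (TCP) lies midway between the tips of the shut fingers; the grasp point (between the pads) lies 19 mm behind it; z points along the fingers, y is the direction in which the jaws open and shut (so a half turn about z gives the same grasp; the last joint's range is limited). The gripper opens to 85 mm and grips with 20 to 120 N. Pads are 22 mm wide; open, the fingers measure 114 mm over their backs; the gripper's body (76 mm by 85 mm) begins 54 mm behind the grasp point. The pads swing forward as they close: fully open they stand 13 mm farther back than shut.
Start: joints at [-0.223, 0.313, 1.498, -0, 1.331, -0.223], TCP at [0.525, -0, 0.231] pointing down, gripper open.
Joint ranges: [-2.94, 2.94], [-0.97, 2.17], [0.19, 2.56], [-1.23, 4.37], [0.02, 3.11], [-2.88, 2.88]. Speed limits (rad/s): [2.39, 2.39, 3.01, 3.14, 3.14, 3.14].

### API

Orientations are given as a unit quaternion [x, y, z, w].
In Python, from rig import manip gives the robot as it stands. Calls block until the motion is done:
- manip.move_ptp(position, orientation): joint-space move of the TCP to a pose.
- manip.move_l(position, rot=None, max_speed=0.15): straight line of the TCP; rot=None keeps the orientation; max_speed is the mean speed in m/s.
- manip.goto_joints(angles): joint-space move.
- manip.let_go() and manip.grasp(grasp_force=None): open the fingers fully, or close them until they stop; grasp_force is the grip in N (None keeps the last).
- manip.hold(seconds).
- manip.inverse_kinematics(position, orientation): joint angles nearest the present ones, or None.
- manip.sense(): the state.
- manip.camera(name): name is "scene" or "side" or "wrist"; returns a dict with "frame" (400x640x3 uint8, red, green, blue), "depth" (400x640 float32, m along the optical axis (not along the pixel's ray), 0 where there is no reading), "fx", "fy", "cx", "cy" (pixels), "R" (3x3) and "t" (3): a world point X has camera coordinates R X + t. Camera axes: x right, y down, z forward; pixel columns grow to the right and rows downward; lengths in m; the calibration is good to about 2 mm. A picture is of the moment at which its call begins.
A pose or a line that the arm cannot do raises manip.IKError and nothing moves.
- manip.sign_off(): hands the job in, once; it reports no verdict.
Trained networks look in a picture, given as the dict that the camera call returned (one of the last four; its "shot" number tells which), for a name from the list of things; names that differ only in an ending like _2 or _b are one class to them, and where a whole thing is asked for, a point or a joint stands for the part that bears it (a point fixed in the world has none). Each returns a list of dicts, best first, with "score" (0 to 1); they miss things now and then, are a little off and sometimes report something else, mostly with a low value. They report only what shows in the picture. A call takes as long as a camera call. They do not tell look-alikes from the thing itself.
- manip.recognise(name, picture): "location" ([x, y, z] in m, in world coordinates, good to about 4 mm: the middle of the surface that is visible of it).
- manip.masks_of(name, picture): "region" (400x640 bool, what is visible of it).
- manip.tip_of(name, picture): "location" ([x, y, z] in m, in world coordinates, good to about 4 mm: a listed point, or the origin of a listed thing).
The state is a dict: "clock": time; "joint_pos": joint angles; "joint_velocities": joint speeds; "tau": joint torques, N m; "tool_pos": TCP position; "tool_rot": TCP orientation; "wrist_force": force on the tool from outside, world axes, zero at the start; "wrist_torque": the same for the moment, N m; "width": opening from 0.0 (shut) to 1.0 (fully open).
Only numpy, scipy, OpenCV 4.12 (cv2) and the standard library are available. Lean on these libraries where they do the work, as an engineer would, in place of code of your own. Each camera call takes 0.05 s, during which the arm holds its last target.

## Working session

There is one attempt and no reset: what is moved stays moved. The work goes in short steps, each a Python script; the robot and the scene stay as the last script left them, time stands still between calls to the robot, and variables do not carry over. Pictures are saved under pics/ and viewed, and the job is handed in when it is done.

```bash
mkdir -p pics; ls; cat > h.py <<'E'
import numpy as np, cv2
from rig import manip
def save(c,n): cv2.imwrite('pics/'+n,c["frame"][:,:,::-1])
E
python3 - <<'E'
from h import *
np.set_printoptions(precision=3,suppress=True)
for n in ("scene","side"):
    c=manip.camera(n); save(c,n+'1.png'); print(n,c["fx"],(-c["R"].T@c["t"]))
    for k in ("cube_center","core_center","cube_bar","cube_tray"):
        for d in manip.tip_of(k,c): print(k,np.array(d["location"]),round(d["score"],2))
print(manip.sense())
E
```

```text
pics
scene 505.2622408359511 [1.475 0.134 0.964]
cube_center [ 0.449 -0.439  0.024] 0.92
cube_center [ 0.347 -0.267  0.025] 0.89
cube_center [ 0.519 -0.288  0.115] 0.76
cube_center [ 0.351 -0.37   0.026] 0.75
core_center [0.465 0.267 0.112] 0.9
cube_bar [ 0.47  -0.288  0.202] 0.76
cube_bar [0.463 0.271 0.115] 0.49
cube_tray [ 0.678 -0.286  0.005] 0.96
side 426.82256785206675 [ 0.348 -0.755  0.805]
cube_center [ 0.443 -0.438  0.026] 0.94
cube_center [ 0.525 -0.293  0.117] 0.78
cube_center [ 0.355 -0.372  0.022] 0.75
cube_center [ 0.346 -0.27   0.024] 0.68
core_center [0.46  0.274 0.113] 0.57
cube_bar [ 0.475 -0.287  0.201] 0.63
cube_tray [ 0.68  -0.284  0.004] 0.97
{'clock': 0.5, 'joint_pos': array([-0.223,  0.313,  1.498,  0.   ,  1.331, -0.223]), 'joint_velocities': array([ 0.001, -0.   , -0.001,  0.   , -0.001, -0.001]), 'tau': array([ -0.001, -41.193, -25.977,  -0.   ,   0.001,   0.   ]), 'tool_pos': array([0.525, 0.   , 0.231]), 'tool_rot': array([ 0.707,  0.707, -0.   , -0.   ]), 'wrist_force': array([0.565, 1.059, 0.06 ]), 'wrist_torque': array([-0.014, -0.052, -0.034]), 'width': 1.0035649471774903}
```

View pics/scene1.png

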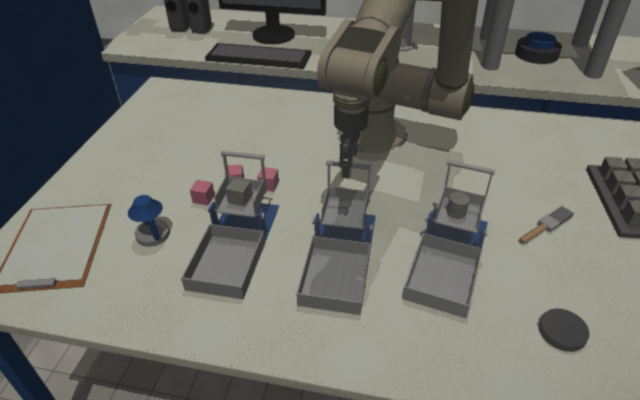

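View pics/side1.png

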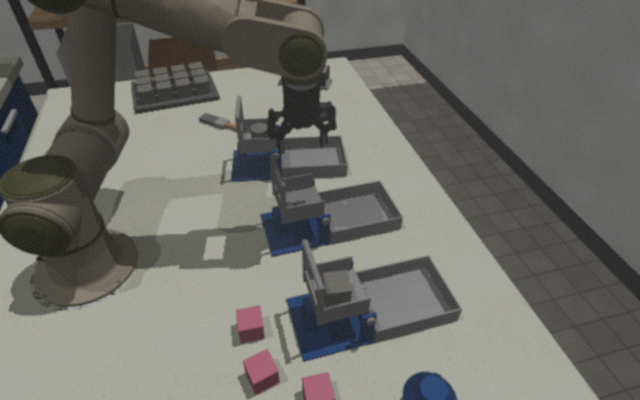

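The candidates in the scene image are:
- Grey cube in the left bucket, at (238,190).
- Round core in the right bucket, at (458,203).
- Empty bucket in the middle, at (345,205).
- Pink decoy cubes on the bench, at (203,192), (235,173) and (268,180).

I choose the left bucket. Next I'll check it in a crop and get its heading from the tray and bar.

```bash
python3 - <<'E'
from h import *
np.set_printoptions(precision=4,suppress=True)
for n,(u,v) in (("scene",(240,205)),("side",(350,290))):
    c=manip.camera(n)
    cr=c["frame"][max(0,v-90):v+90,max(0,u-100):u+130,::-1]
    cv2.imwrite(f'pics/crop_{n}.png',cv2.resize(cr,None,fx=3,fy=3,interpolation=cv2.INTER_CUBIC))
    vv,uu=np.mgrid[:400,:640]; d=c["depth"]
    P=np.stack([(uu-c["cx"])/c["fx"]*d,(vv-c["cy"])/c["fy"]*d,d],-1); W=(P-c["t"])@c["R"]; ok=d>0
    # bar: z in .188..0.215 near
    m=ok&(abs(W[...,2]-.2)<.010)&(abs(W[...,0]-.472)<.04)&(abs(W[...,1]+.287)<.09)
    b=W[m]; print(n,"bar n",m.sum())
    if m.sum()>10:
        mu=b.mean(0); _,s,V=np.linalg.svd(b-mu); print(" mid",(b.min(0)+b.max(0))/2,"ext",np.ptp(b,axis=0),"dir",V[0])
    # tray rim/inside pixels
    m=ok&(W[...,2]<.06)&(W[...,2]>.035)&(W[...,0]>.56)&(W[...,0]<.82)&(abs(W[...,1]+.287)<.12)
    r=cv2.minAreaRect(W[m][:,:2].astype(np.float32)*1000); print(" tray rim",m.sum(),r)
    for k in ("cube_bucket","cube_bar","cube_tray"):
        for x in manip.recognise(k,c): print(" rec",k,np.array(x["location"]),round(x["score"],2))
E
```

```text
scene bar n 213
 mid [ 0.4782 -0.2873  0.1999] ext [0.0172 0.1175 0.0194] dir [-0.0057  0.9999  0.0098]
 tray rim 823 ((670.2119750976562, -285.34417724609375), (217.86399841308594, 153.2613525390625), 0.7272799015045166)
 rec cube_bucket [ 0.522  -0.2724  0.1059] 0.88
 rec cube_bar [ 0.5161 -0.2795  0.1058] 0.76
 rec cube_tray [ 0.6074 -0.2846  0.015 ] 0.84
side bar n 372
 mid [ 0.4731 -0.287   0.1993] ext [0.0133 0.1166 0.0176] dir [ 0.0177 -0.9998 -0.01  ]
 tray rim 891 ((667.1974487304688, -283.22467041015625), (216.16307067871094, 153.63372802734375), 0.8189818859100342)
 rec cube_bucket [ 0.51   -0.2984  0.1208] 0.93
 rec cube_bar [ 0.5029 -0.2971  0.1191] 0.58
 rec cube_tray [ 0.585  -0.3076  0.0043] 0.62
```

View pics/crop_side.png

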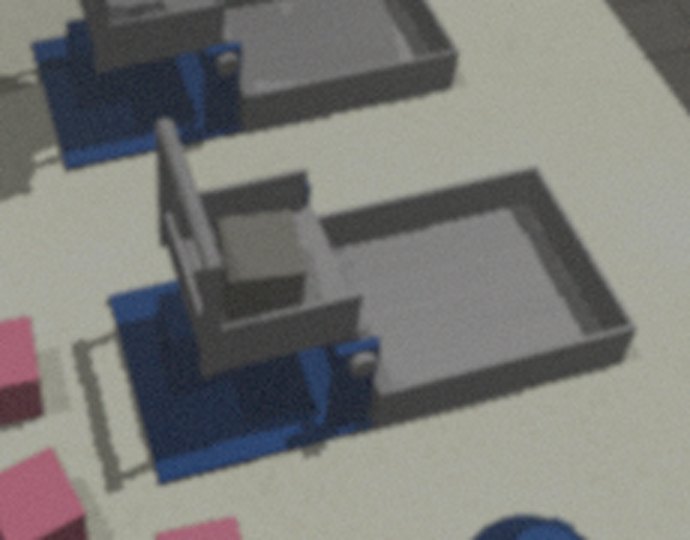

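View pics/crop_scene.png

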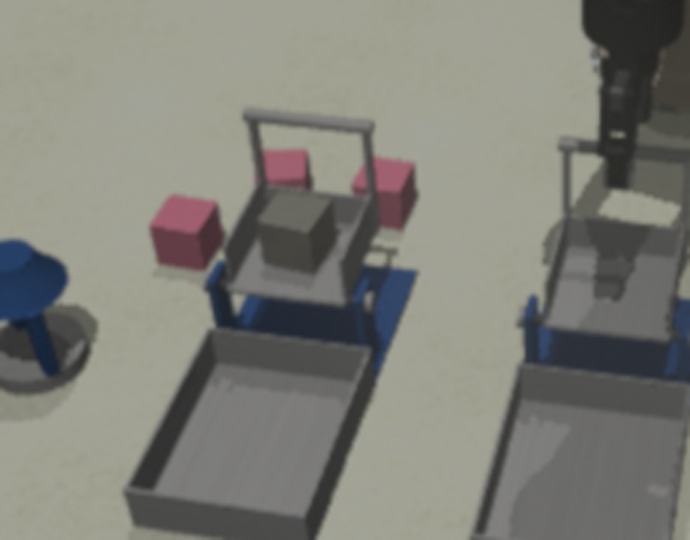

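Confirmed: the only grey square cube sits in the left bucket, and the pink cubes lie on the bench behind it. The bar is at (0.472,-0.287,0.200) with heading about 0.01 rad. Hinge, tray and bar distances agree with the description. I'll lift, shut the fingers and go in behind the bar.

```bash
cat >> h.py <<'E'
HD=0.012; X=np.array([np.cos(HD),np.sin(HD),0]); BAR=np.array([.473,-.287,.200]); H=BAR+.095*X-np.array([0,0,.115])
def bar(th):
    a=np.arctan2(.115,-.095)-th; return H+.149*(np.cos(a)*X+np.array([0,0,np.sin(a)]))
def tcp(th,back=.017,down=.022): return bar(th)-back*X-np.array([0,0,down])
from scipy.spatial.transform import Rotation as Ro
Q=[(Ro.from_euler('z',HD)*Ro.from_quat(q)).as_quat() for q in ([1,0,0,0],[0,1,0,0])]
def st():
    s=manip.sense(); print(round(s["clock"],2),s["tool_pos"].round(4),"F",s["wrist_force"].round(2),"w",round(s["width"],2))
E
python3 - <<'E'
from h import *
for q in Q:
  for th,b in ((0,.05),(0,.017),(.6,.017),(1.17,.017)):
    j=manip.inverse_kinematics(tcp(th,b),q); print(None if j is None else j.round(2))
q=min(Q,key=lambda q:abs(manip.inverse_kinematics(tcp(0,.05),q)[5]))
print(q)
manip.move_l([.525,0,.33],max_speed=.15)
manip.grasp(20)
p=tcp(0,.055); manip.move_ptp(p+[0,0,.13],q); st()
manip.move_l(p,max_speed=.1); st()
c=manip.camera("side"); save(c,'side2.png')
E
```

```text
[-0.83  0.33  1.62 -0.    1.19  0.73]
[-0.78  0.39  1.53 -0.    1.22  0.78]
[-0.68  0.51  1.26 -0.    1.37  0.88]
[-0.6   0.7   0.99 -0.    1.45  0.96]
[-0.83  0.33  1.62 -0.    1.19 -2.41]
[-0.78  0.39  1.53 -0.    1.22 -2.36]
[-0.68  0.51  1.26 -0.    1.37 -2.26]
[-0.6   0.7   0.99 -0.    1.45 -2.19]
[0.999982   0.00599996 0.         0.        ]
3.65 [ 0.4185 -0.2871  0.308 ] F [-0.44 -0.09  0.59] w -0.0
5.1 [ 0.4183 -0.2878  0.1784] F [ 0.81 -0.66 -0.01] w 0.0
```

View pics/side2.png

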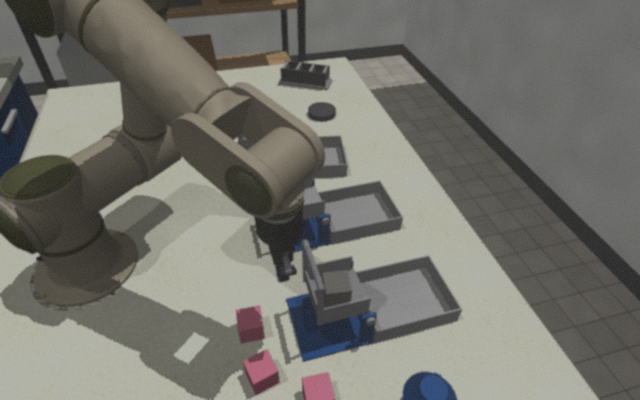

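The shut fingers at (285,272) stand just behind the bar at (308,255), clear of everything. Now I'll push along the arc, watching the force.

```bash
python3 - <<'E'
from h import *
manip.move_l(tcp(0,.025),max_speed=.08); st()
for th in (0.03,.12,.22,.32,.5,.7,.9,1.05,1.17):
    manip.move_l(tcp(th),max_speed=.08)
    print(th,end=' '); st()
    f=manip.sense()["wrist_force"]
    if np.linalg.norm(f)>30: print("STOP"); break
for n in("scene","side"):
    c=manip.camera(n); save(c,n+'3.png')
E
```

```text
5.67 [ 0.448  -0.2872  0.1777] F [-0.91  0.29  0.04] w 0.0
0.03 5.97 [ 0.4589 -0.2872  0.1807] F [-5.5  -1.19  1.61] w -0.0
0.12 6.29 [ 0.4696 -0.2871  0.1889] F [-8.25  0.82  5.71] w 0.0
0.22 6.62 [ 0.4831 -0.287   0.1959] F [-3.58 -1.14  2.85] w 0.0
0.32 6.96 [ 0.4965 -0.2868  0.2016] F [-5.22 -0.72  4.35] w 0.0
0.5 7.44 [ 0.5222 -0.2864  0.2089] F [-3.65 -0.49  2.  ] w 0.0
0.7 7.97 [ 0.552  -0.286   0.2116] F [-2.7  -0.3   1.69] w -0.0
0.9 8.49 [ 0.5816 -0.2856  0.2085] F [-1.99  0.77  1.11] w -0.0
1.05 8.92 [ 0.603  -0.2853  0.2022] F [-2.75  0.68 -1.62] w 0.0
1.17 9.29 [ 0.6193 -0.2851  0.195 ] F [-3.48  1.22 -1.44] w -0.0
```

View pics/scene3.png

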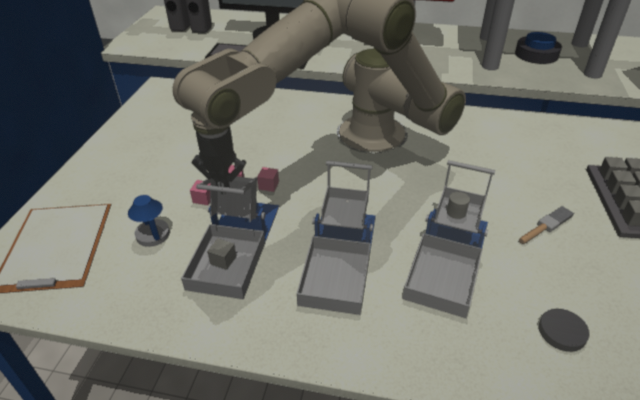

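View pics/side3.png

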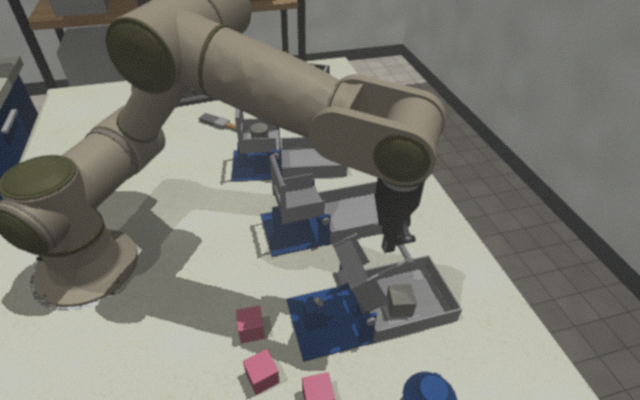

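The cube lies in the tray, at scene (222,252) and side (400,300), with the bucket tipped and the other two level. I'll measure the tilt from the bar, then lead the bucket back along the arc and withdraw.

```bash
python3 - <<'E'
from h import *
c=manip.camera("scene")
vv,uu=np.mgrid[:400,:640]; d=c["depth"]
P=np.stack([(uu-c["cx"])/c["fx"]*d,(vv-c["cy"])/c["fy"]*d,d],-1); W=(P-c["t"])@c["R"]
m=(d>0)&(W[...,2]>.19)&(W[...,2]<.24)&(W[...,0]>.627)&(W[...,0]<.67)&(abs(W[...,1]+.286)<.07)
b=W[m]; mid=(b.min(0)+b.max(0))/2; print(m.sum(),mid,"expected",bar(1.17))
rad=lambda p: np.arctan2(.115,-.095)-np.arctan2(p[2]-H[2],(p-H)@X)
print("tilt est",rad(np.median(b,0)))
for th in (1.05,.85,.6,.4,.25,.12,.0):
    manip.move_l(tcp(th),max_speed=.08); print(th,end=' '); st()
manip.move_l(tcp(0,.065),max_speed=.08); st()
manip.move_l(tcp(0,.065)+[0,0,.15],max_speed=.15)
manip.hold(.3); st()
for n in("scene","side"):
    c=manip.camera(n); save(c,n+'4.png')
    for k in ("cube_center","core_center","cube_bar"):
        for x in manip.tip_of(k,c): print(n,k,np.array(x["location"]).round(3),round(x["score"],2))
E
```

```text
334 [ 0.63723095 -0.28573827  0.21790776] expected [ 0.6367343  -0.28503509  0.21719295]
tilt est 1.1731915563585618
1.05 9.82 [ 0.6033 -0.2858  0.2032] F [-0.95 -0.82  0.83] w -0.0
0.85 10.34 [ 0.575  -0.2859  0.2103] F [-1.38 -0.16  1.68] w 0.0
0.6 10.96 [ 0.5379 -0.2862  0.2114] F [-2.65 -0.08 -0.26] w -0.0
0.4 11.48 [ 0.5087 -0.2866  0.2058] F [-2.27  0.82 -1.26] w 0.0
0.25 11.91 [ 0.4878 -0.2868  0.1979] F [-2.69 -0.54 -1.88] w -0.0
0.12 12.3 [ 0.4708 -0.2871  0.1886] F [-2.5   0.2  -2.73] w 0.01
0.0 12.68 [ 0.4567 -0.2874  0.1784] F [-0.55 -0.29 -0.17] w 0.0
13.43 [ 0.4084 -0.2879  0.178 ] F [-0.65  0.45  0.41] w -0.0
14.88 [ 0.4081 -0.2877  0.3276] F [-0.17 -0.55 -0.4 ] w 0.0
scene cube_center [ 0.665 -0.293  0.029] 0.92
scene cube_center [ 0.449 -0.439  0.026] 0.84
scene cube_center [ 0.347 -0.269  0.026] 0.82
scene cube_center [ 0.35  -0.371  0.027] 0.44
scene core_center [0.466 0.269 0.115] 0.81
scene cube_bar [ 0.471 -0.288  0.201] 0.57
side cube_center [ 0.664 -0.303  0.027] 0.97
side cube_center [ 0.442 -0.439  0.026] 0.91
side cube_center [ 0.343 -0.266  0.024] 0.84
side cube_center [ 0.35  -0.372  0.025] 0.75
side cube_bar [ 0.477 -0.288  0.204] 0.65
```

View pics/scene4.png

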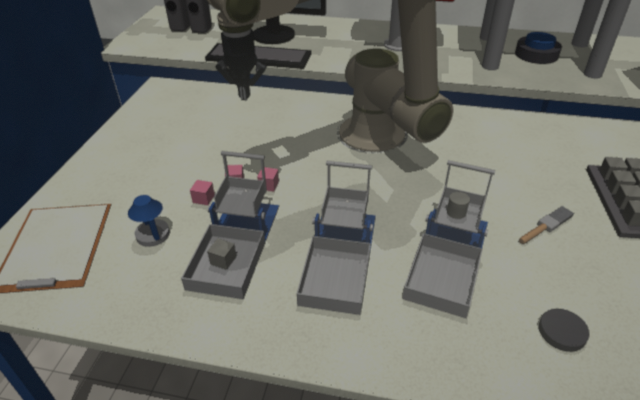

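View pics/side4.png

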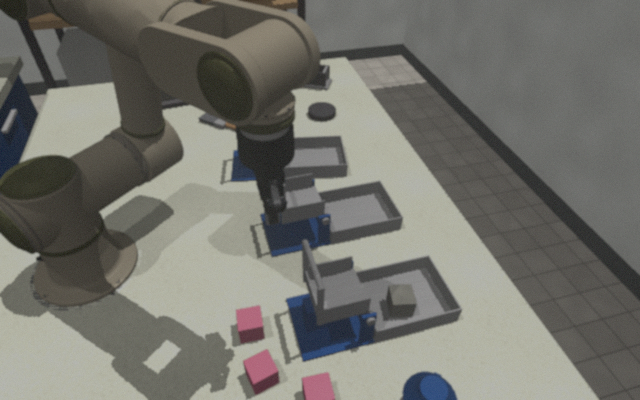

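The cube is in its tray at scene (222,252). Its bucket is home with the bar back at (245,155), the core is still in its bucket at (458,203), and the middle bucket is unmoved. The hand is clear, so I'm handing in.

```bash
python3 -c "
from h import *
st(); print(manip.sign_off())"
```

```text
15.28 [ 0.4081 -0.2878  0.3279] F [-0.2   0.2   0.38] w 0.0
the job is handed in; nothing more can be done
None
```

The cube is in its tray and its bucket is back home; I handed the job in at 15.3 s of the 34 s allowed. No verdict was reported.

- **Push:** With the fingers shut behind the crossbar, I pushed the cube's bucket past its catch. The tilt measured from depth was about 1.17 rad (67°), and the largest wrist force I read was about 10 N.
- **Return:** I led the bucket back along its arc and then raised the hand clear.
- **Last checks:**
  - The cube is in the tray at about (0.665, -0.30, 0.028).
  - The bar is back at its home position and height, within the networks' accuracy.
  - The core was found within about 3 mm of its first position in the scene view. The last side view did not report it, because the arm hides that bucket there.
  - The empty bucket looks level and unmoved in both pictures; I did not measure its tilt.
- **Disagreement:** Tray outlines fitted from depth came out about 27 mm too long because they included parts of the bucket or stand. I took only the heading from them, and the bar agreed with it to within about 0.02 rad.

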